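# Hold the filament dryer's sprung lid at its loading mark

## Task

Turn both wing latches on the filament dryer a quarter turn anticlockwise to free the lid, then take the bar handle and lift the lid smoothly against its spring hinge to the middle one of the three marks on the quadrant at its side, just far enough for me to feed the filament without losing the heat. Finish while still holding the lid steady at that mark by its handle: do not let go, do not let it snap back or swing past the top mark, and leave the other things on the bench alone.

Things in the scene. Friction and masses are not known exactly. Their poses are not given: they have to be found in the camera images.
- dryer: filament dryer fixed to the bench: low white box 270 mm deep (its x) by 300 mm wide (its y), rim 105 mm high, with a grey control pod (72 mm wide, 99 mm high) along its right side (-y). Origin: centre of the white box's underside. +x to its rear (the hinge), +y to its left (the quadrant), z up. Lid hinge axis: along y at x = +128, z = 112 mm. Bystanders lie beside and in front of it
- lid (a joint): opening of the lid, rad: 0 shut (its top then 117 mm above the bench), 0.524 at the middle mark, 0.785 at the top mark. White 10 mm frame with a clear window, 300 mm wide, hinged at the rear, front edge 263 mm from the hinge axis; 0.5 to 0.8 kg. Its spring (0.64 N m shut, plus 0.8 N m per rad) and weight pull it shut: some 7 N at the handle at the middle mark. Let go, it snaps shut
- handle_grip (a point): dark steel bow handle on the lid near its front edge. Point: centre of its round bar, 14 mm thick, along the lid's y, 86 mm clear between its two posts, bar centre 40 mm above the lid's top. It is fixed to the lid, 231 mm in front of the hinge axis and 45 mm above it when shut (x = -103, y = 0, z = 157 mm of the dryer). Axes as the lid's: x to the rear, y left, z normal to the lid
- latch_left_grip (a point): left latch: black wing knob on the lid, left of the handle (x = -105, y = +115 mm of the dryer). The point is on its turning axis (normal to the lid), 28.5 mm above the lid's top, where to grip it. The wing is 10 mm thick, 40 mm long, top 42 mm above the lid, on a disc 30 mm wide and 6 mm high. Its x axis runs along the wing, the longer nose (22 mm) to its -x
- latch_left (a joint): turn of the left latch, rad, anticlockwise from above: 0 locked (wing along the dryer's x, nose to the front), 1.57 at its stop (wing along y). Starts within 0.2 of locked. Below about 1.1 its cam holds the lid shut. Takes 0.06 N m to turn and stays where it is left
- latch_right_grip (a point): right latch: the same wing knob, right of the handle (x = -105, y = -115 mm of the dryer); the point is on its turning axis, 28.5 mm above the lid's top, where to grip it; x axis along the wing
- latch_right (a joint): turn of the right latch, as the left one: 0 locked, 1.57 at its stop, anticlockwise from above; starts within 0.2 of locked
- lid_pin (a point): steel pin, 8 mm thick, on the left edge of the lid, 114.5 mm from the hinge axis; it runs in the quadrant's slot and is read against the marks
- middle_mark (a point): the middle mark on the quadrant, a steel slotted arc about the hinge axis that stands at the dryer's left side. Three raised black marks on its outer edge at 15, 30 and 45 degrees of lid opening; the middle one (30) is the longest. Point: on that mark, 130 mm from the hinge axis. The lid is at the mark when its pin lies on the line from the hinge axis to this point
- spool: bystander: filament spool lying flat left of the dryer, black flanges of 200 mm diameter, 64 mm high, pale blue filament; origin: centre of its underside
- caliper: bystander: digital caliper lying flat in front of the dryer, 230 mm long (its y), 16 mm high; origin: middle of its beam, on the bench
- bracket: bystander: small yellow printed angle bracket in front of the dryer, 50 by 40 mm, 36 mm high; origin: centre of its underside

How it is judged:
On the way, in this order (a step that is already met when the one before it is completed fails the run):
1. both wing latches are turned a quarter turn (over 1.15 rad) while the lid is still shut (value of joint each of latch_left, latch_right above 1.15 rad and value of joint lid below 0.04 rad), for 0.1 s.
2. the lid is lifted by its handle to the middle mark and held there (within 0.07 rad, about 4 degrees) for half a second (value of joint lid between 0.454 and 0.594 rad and contact force between the fingers and handle_bar above 2 N), for 0.5 s.
At the end, for the whole second after the job is handed in: Fingers still hold the handle (over 2 N), the lid steady (below 0.1 rad/s) at the middle mark, 0.524 rad within 0.07 rad (4 degrees), propped by nothing else; both latches turned over 1.15 rad; spool, caliper and bracket within 20 mm of their starts (all of step 2 and velocity of joint lid between -0.1 and 0.1 rad/s and value of joint each of latch_left, latch_right above 1.15 rad and contact force between lid and spool below 0.2 N and contact force between lid and caliper below 0.2 N and contact force between lid and bracket below 0.2 N and distance of each of spool, caliper, bracket from where it was at the start of the episode below 0.02 m); the arm keeps its last pose, push and grip.
It fails at once if the lid swings past the top mark (over 0.82 rad) (value of joint lid above 0.82 rad).
It fails at once if the lid is jerked up (faster than 2 rad/s) (velocity of joint lid above 2 rad/s).
It fails at once if the lid snaps back (faster than 2 rad/s) (velocity of joint lid below -2 rad/s).
It fails at once if the lid is forced up while a latch still holds it (value of joint lid above 0.06 rad and value of joint any of latch_left, latch_right below 0.9 rad).
It fails at once if a bystander is knocked (moved over 30 mm) (distance of any of spool, caliper, bracket from where it was at the start of the episode above 0.03 m).
It also fails if it takes over 50 s, if anything falls off the work surface, if the arm or the gripper's body presses on something with over 40 N, if the wrist force passes 120 N, or if a joint passes its speed limit or range.

## Robot

A 6-joint arm with a two-finger parallel gripper is mounted at the origin on the work surface. World frame = base frame: x ahead of the robot, y to its left, z up, the work surface at z = 0. Lengths are in m, angles in rad, forces in N, time in s.
With the tool pointing down it reaches from about 0.4 to 0.825 m from the base axis. Payload 7 kg.
Tool frame: the origin (TCP) lies on the front face of the gripper's body, between the roots of the fingers; the fingertips stand 66 mm ahead of it and the grasp point (between the pads) lies 47 mm ahead of it; z points along the fingers, y is the line along which they close (so a half turn about z gives the same grasp; the last joint's range is limited). The gripper opens to 88 mm and grips with 3 to 60 N. Pads are 19 mm wide; open, the fingers measure 130 mm over their backs; the gripper's body (78 mm by 193 mm) begins 47 mm behind the grasp point.
Start: joints at [1.604, 0.359, 0.012, 0, -1.224, -0.288], TCP at [0.17, 0.653, 0.292] pointing down, gripper open.
Joint ranges: [-3.07, 3.07], [-1.43, 2.12], [-1.02, 1.25], [-3.03, 1.67], [-3.05, -0], [-3.03, 3.03]. Speed limits (rad/s): [2.39, 2.39, 3.01, 3.14, 3.14, 3.14].

## Interface

Orientations are given as [roll, pitch, yaw] about the fixed x, y, z axes, in that order (R = Rz(yaw) Ry(pitch) Rx(roll)).
In Python, from station import arm gives the robot as it stands. The module is installed in compiled form; this text tells all that it offers.
- The arm moves only by the tool move_arm, never from a script. Its argument "increments" is a list of rows, each an object of numbers: "jaw": the gripper command: -1 is shut, 1 is fully open, values between are in proportion; "dx", "dy", "dz": the shift along the tool's x, y, z in m; "twist": the turn about the tool's z in rad. A call has 1 to 12 rows; each row shifts and turns the commanded pose from where the row before left it, along the tool's axes as they then stand; what a row does not reach is not made up. A row lasts 1/12 s, in which the tool goes at most 41.7 mm and 7.16 degrees, less where a joint would pass 70% of its speed; a pose out of reach is approached as far as the arm can. A call is refused whole if a number of a shift passes 0.0417 or a number of a turn 0.125, either way. A call with a gripper value outside its range is refused whole. The fingers move at their own pace and stop on an object; "force" is the grip in N (left out, the last holds). Time passes only in rows, so rows that do not move let the fingers close. It gives the time, the measured TCP pose, the force, the opening and the grip force at its end, in the units of the state.
- arm.get_state(): the state, without advancing time (a new reading comes with each control period).
- arm.grab_frame(name): name is "side" or "top" or "wrist"; returns the picture (480x640x3 uint8, blue, green, red); there is no depth.
- arm.camera_info(name): a dict with "K" (3x3 intrinsics, pixels), "extrinsics" (4x4, takes a point from camera to world coordinates). Camera axes: x right, y down, z forward; pixel columns grow to the right and rows downward; lengths in m; the calibration is good to about 2 mm. A picture is of the moment at which its call begins: read the wrist's pose just before it. camera_info takes no time and is no camera call; for the wrist camera it gives the pose at the moment of the call.
- arm.job_done(): hands the job in; it is judged then, once.
Trained networks look in the newest picture that a camera, given by its name, has taken for a name from the list of things; names that differ only in an ending like _2 or _b are one class to them, and where a whole thing is asked for, a point or a joint stands for the part that bears it (a point fixed in the world has none). Each returns a list of dicts, best first, with "score" (0 to 1); they miss things now and then, are a little off and sometimes report something else, mostly with a low value. They report only what shows in the picture. A call takes as long as a camera call.
- arm.find_in(camera, name): "position" ([x, y, z] in m, in world coordinates, good to about 4 mm: the middle of the surface that is visible of it).
- arm.silhouettes(camera, name): "pixels" (480x640 bool, what is visible of it).
- arm.pinpoint(camera, name): "position" ([x, y, z] in m, in world coordinates, good to about 4 mm: a listed point, or the origin of a listed thing).
The state is a dict: "t": time; "q": joint angles; "qd": joint speeds; "joint_efforts": joint torques, N m; "eef_pos": TCP position; "ee_rot": TCP orientation; "force": force on the tool from outside, world axes, zero at the start; "moment": the same for the moment, N m; "width": finger opening in m; "gripper_force": force on a finger pad.
Only numpy, scipy, OpenCV 4.12 (cv2) and the standard library are available. Lean on these libraries where they do the work, as an engineer would, in place of code of your own. Each camera call takes 0.05 s, during which the arm holds its last target. There are 200 camera calls.

## Working session

There is one attempt and no reset: what is moved stays moved. The work goes in short steps, Python scripts to look and compute and a tool call to move; the robot and the scene stay as the last step left them, time stands still between calls to the robot, and variables do not carry over. Pictures are saved under pics/ and viewed, at most 10 in all, crops included, and the job is handed in when it is done.

Besides the shell and the picture viewer there is one more tool, called after "Call:" by a JSON object that holds its "name" and its "arguments", one argument or row to a line. move_arm: Moves the arm, as the interface text tells. Its arguments: {"type":"object","properties":{"increments":{"type":"array"},"force":{"type":"number"}},"required":["increments"]}

```bash
mkdir -p pics
python3 - <<'E'
from station import arm
import cv2,numpy as np
s=arm.get_state();print(s['t'],np.round(s['eef_pos'],4),np.round(s['ee_rot'],4),s['width'])
ims=[]
for c in ['side','top']:
    im=arm.grab_frame(c);ims.append(im)
    for n in ['dryer','handle_grip','latch_left_grip','latch_right_grip','lid_pin','middle_mark','spool','caliper','bracket']:
        r=arm.pinpoint(c,n)
        print(c,n,[(np.round(x['position'],4).tolist(),round(x['score'],2)) for x in r[:2]])
cv2.imwrite('pics/a.png',cv2.resize(np.vstack(ims),(450,600)) if 0 else cv2.resize(np.hstack(ims),(800,300)))
cv2.imwrite('pics/top.png',ims[1])
cv2.imwrite('pics/side.png',ims[0])
print(arm.get_state()['t'])
E
```

```text
0.0 [0.1701 0.6528 0.2912] [ 3.1399e+00 -2.0000e-04 -2.5490e-01] 0.08720473047074652
side dryer [([0.5723, 0.0885, 0.0004], 0.92)]
side handle_grip [([0.5832, 0.2396, 0.1753], 0.73)]
side latch_left_grip [([0.4621, 0.1962, 0.1462], 0.78)]
side latch_right_grip [([0.4755, -0.0362, 0.1465], 0.57)]
side lid_pin [([0.5823, 0.2434, 0.1127], 0.92)]
side middle_mark [([0.5814, 0.2411, 0.1784], 0.87)]
side spool [([0.6128, 0.428, -0.002], 0.83)]
side caliper [([0.3536, 0.096, 0.0033], 0.87), ([0.4762, -0.0335, 0.1449], 0.58)]
side bracket [([0.3844, -0.1111, 0.004], 0.94)]
top dryer [([0.5744, 0.0861, -0.0003], 0.83), ([0.3558, 0.0956, 0.0012], 0.59)]
top handle_grip [([0.6166, 0.4252, 0.0013], 0.72), ([0.4697, 0.0787, 0.1551], 0.6)]
top latch_left_grip [([0.4656, 0.1946, 0.1468], 0.6)]
top latch_right_grip [([0.4773, -0.0328, 0.1436], 0.63)]
top lid_pin [([0.5761, 0.2453, 0.1133], 0.97), ([0.4687, 0.1965, 0.1494], 0.41)]
top middle_mark [([0.5803, 0.2459, 0.1753], 0.61)]
top spool [([0.614, 0.4243, 0.0015], 0.58)]
top caliper [([0.3545, 0.0958, 0.0043], 0.7)]
top bracket [([0.383, -0.1129, 0.0016], 0.71)]
1.0
```

View pics/a.png

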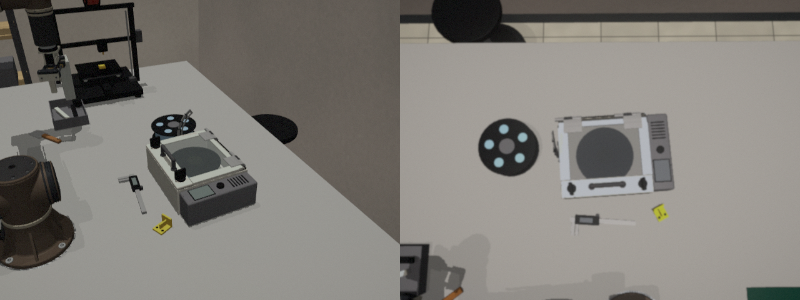

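The pictures show the dryer with its left latch near (572,188), the handle (605,185) and the right latch (642,182) in the right half (top view). The caliper and bracket lie in front of it and the spool is to its left. The networks agree with this and give a dryer yaw of about 0.055. I'm moving over the left latch.

Call:
{"name": "move_arm", "arguments": {
  "increments": [
    {"dx": 0.0284, "dy": 0.0263, "jaw": 0.0},
    {"dx": 0.0284, "dy": 0.0263, "jaw": 0.0},
    {"dx": 0.0284, "dy": 0.0263, "jaw": 0.0},
    {"dx": 0.0284, "dy": 0.0263, "jaw": 0.0},
    {"dx": 0.0284, "dy": 0.0263, "jaw": 0.0},
    {"dx": 0.0284, "dy": 0.0263, "jaw": 0.0},
    {"dx": 0.0284, "dy": 0.0263, "jaw": 0.0},
    {"dx": 0.0284, "dy": 0.0263, "jaw": 0.0},
    {"dx": 0.0284, "dy": 0.0263, "jaw": 0.0},
    {"dx": 0.0284, "dy": 0.0263, "jaw": 0.0},
    {"dx": 0.0284, "dy": 0.0263, "jaw": 0.0},
    {"dx": 0.0284, "dy": 0.0263, "jaw": 0.0}
  ],
  "force": 20
}}

```text
$.increments[0]: bad value
```

Call:
{"name": "move_arm", "arguments": {
  "increments": [
    {"dx": 0.0284, "dy": 0.0263, "jaw": 0.0},
    {"dx": 0.0284, "dy": 0.0263, "jaw": 0.0},
    {"twist": 0.12},
    {"twist": 0.12},
    {"twist": 0.12},
    {"twist": 0.12},
    {"twist": 0.12},
    {"twist": 0.12},
    {"twist": 0.12},
    {"twist": 0.12},
    {"twist": 0.12},
    {"twist": 0.12}
  ]
}}

```text
$.increments[0]: bad value
```

Call:
{"name": "move_arm", "arguments": {
  "increments": [
    {"twist": 0.12},
    {"twist": 0.12},
    {"twist": 0.12},
    {"twist": 0.12},
    {"twist": 0.12},
    {"twist": 0.12},
    {"twist": 0.12},
    {"twist": 0.12},
    {"twist": 0.12},
    {"twist": 0.12},
    {"twist": 0.12},
    {"twist": 0.12}
  ]
}}

```text
$.increments[0]: bad value
```

Run:
```python
from station import arm
import cv2,numpy as np
s=arm.get_state();print(s['t'],np.round(s['eef_pos'],4),np.round(s['ee_rot'],4),s['width'],np.round(s['q'],3))
im=arm.grab_frame('wrist');cv2.imwrite('pics/w1.png',im)
for n in ['handle_grip','latch_left_grip','latch_right_grip']:
    print(n,[(np.round(x['position'],4).tolist(),round(x['score'],2)) for x in arm.pinpoint('wrist',n)[:2]])
```

```text
1.0 [0.1702 0.6532 0.2922] [-3.1416  0.     -0.2548] 0.08768424816513061 [ 1.604  0.359  0.012 -0.    -1.224 -0.288]
handle_grip []
latch_left_grip []
latch_right_grip []
```

View pics/w1.png

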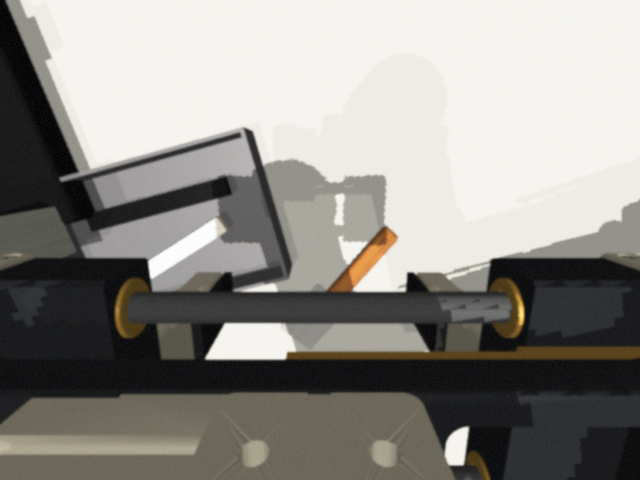

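The picture still shows the start pose: a tray at (180,210) with the gripper in the foreground. All three moves were refused, so each row probably needs every field.

Call:
{"name": "move_arm", "arguments": {
  "increments": [
    {"dx": 0.0284, "dy": 0.0263, "dz": 0, "twist": 0, "jaw": 0},
    {"dx": 0.0284, "dy": 0.0263, "dz": 0, "twist": 0, "jaw": 0},
    {"dx": 0.0284, "dy": 0.0263, "dz": 0, "twist": 0, "jaw": 0},
    {"dx": 0.0284, "dy": 0.0263, "dz": 0, "twist": 0, "jaw": 0},
    {"dx": 0.0284, "dy": 0.0263, "dz": 0, "twist": 0, "jaw": 0},
    {"dx": 0.0284, "dy": 0.0263, "dz": 0, "twist": 0, "jaw": 0},
    {"dx": 0.0284, "dy": 0.0263, "dz": 0, "twist": 0, "jaw": 0},
    {"dx": 0.0284, "dy": 0.0263, "dz": 0, "twist": 0, "jaw": 0},
    {"dx": 0.0284, "dy": 0.0263, "dz": 0, "twist": 0, "jaw": 0},
    {"dx": 0.0284, "dy": 0.0263, "dz": 0, "twist": 0, "jaw": 0},
    {"dx": 0.0284, "dy": 0.0263, "dz": 0, "twist": 0, "jaw": 0},
    {"dx": 0.0284, "dy": 0.0263, "dz": 0, "twist": 0, "jaw": 0}
  ],
  "force": 20
}}

```text
t: 2.2
eef_pos: [0.421, 0.2601, 0.2926]
ee_rot: [-3.141, -0.0, -0.254]
force: [0.8, 0.8, -0.3]
width: 0.0438
gripper_force: 0.0
```

Call:
{"name": "move_arm", "arguments": {
  "increments": [
    {"dx": 0.0284, "dy": 0.0263, "dz": 0, "twist": 0, "jaw": 0},
    {"dx": 0.0284, "dy": 0.0263, "dz": 0, "twist": 0, "jaw": 0},
    {"dx": 0, "dy": 0, "dz": 0, "twist": 0.12, "jaw": 0},
    {"dx": 0, "dy": 0, "dz": 0, "twist": 0.12, "jaw": 0},
    {"dx": 0, "dy": 0, "dz": 0, "twist": 0.12, "jaw": 0},
    {"dx": 0, "dy": 0, "dz": 0, "twist": 0.12, "jaw": 0},
    {"dx": 0, "dy": 0, "dz": 0, "twist": 0.12, "jaw": 0},
    {"dx": 0, "dy": 0, "dz": 0, "twist": 0.12, "jaw": 0},
    {"dx": 0, "dy": 0, "dz": 0, "twist": 0.12, "jaw": 0},
    {"dx": 0, "dy": 0, "dz": 0, "twist": 0.12, "jaw": 0},
    {"dx": 0, "dy": 0, "dz": 0, "twist": 0.12, "jaw": 0},
    {"dx": 0, "dy": 0, "dz": 0, "twist": 0.12, "jaw": 0}
  ]
}}

```text
t: 3.2
eef_pos: [0.4621, 0.1966, 0.2923]
ee_rot: [-3.141, 0.0, -1.461]
force: [0.8, 1.1, -0.7]
width: 0.0437
gripper_force: 0.0
```

Call:
{"name": "move_arm", "arguments": {
  "increments": [
    {"dx": 0, "dy": 0, "dz": 0, "twist": 0.12, "jaw": 0},
    {"dx": 0, "dy": 0, "dz": 0, "twist": 0.12, "jaw": 0},
    {"dx": 0, "dy": 0, "dz": 0, "twist": 0.12, "jaw": 0},
    {"dx": 0, "dy": 0, "dz": 0, "twist": 0.12, "jaw": 0},
    {"dx": 0, "dy": 0, "dz": 0, "twist": 0.12, "jaw": 0},
    {"dx": 0, "dy": 0, "dz": 0, "twist": 0.12, "jaw": 0},
    {"dx": 0, "dy": 0, "dz": 0, "twist": 0.12, "jaw": 0},
    {"dx": 0, "dy": 0, "dz": 0, "twist": 0.12, "jaw": 0},
    {"dx": 0, "dy": 0, "dz": 0, "twist": 0.12, "jaw": 0},
    {"dx": 0, "dy": 0, "dz": 0, "twist": 0.12, "jaw": 0},
    {"dx": 0, "dy": 0, "dz": 0, "twist": 0.12, "jaw": 0},
    {"dx": 0, "dy": 0, "dz": 0, "twist": 0.12, "jaw": 0}
  ]
}}

```text
t: 4.2
eef_pos: [0.4621, 0.1966, 0.2923]
ee_rot: [3.141, 0.0, -2.901]
force: [1.1, -0.2, -1.0]
width: 0.0438
gripper_force: 0.0
```

Run:
```python
from station import arm
import cv2,numpy as np
s=arm.get_state();print(s['t'],np.round(s['eef_pos'],4),np.round(s['ee_rot'],4),s['width'],np.round(s['q'],3))
im=arm.grab_frame('wrist');cv2.imwrite('pics/w2.png',im)
for n in ['handle_grip','latch_left_grip','latch_right_grip']:
    print(n,[(np.round(x['position'],4).tolist(),round(x['score'],2)) for x in arm.pinpoint('wrist',n)[:2]])
```

```text
4.2 [0.4621 0.1966 0.2923] [ 3.1414e+00  3.0000e-04 -2.9008e+00] 0.043823877776130324 [ 0.794  0.072 -0.36   0.    -1.138 -2.124]
handle_grip [([0.4712, 0.0801, 0.1558], 0.75)]
latch_left_grip [([0.4831, -0.0318, 0.1478], 0.74), ([0.4655, 0.1959, 0.1427], 0.73)]
latch_right_grip [([0.4769, -0.0304, 0.1442], 0.63)]
```

View pics/w2.png

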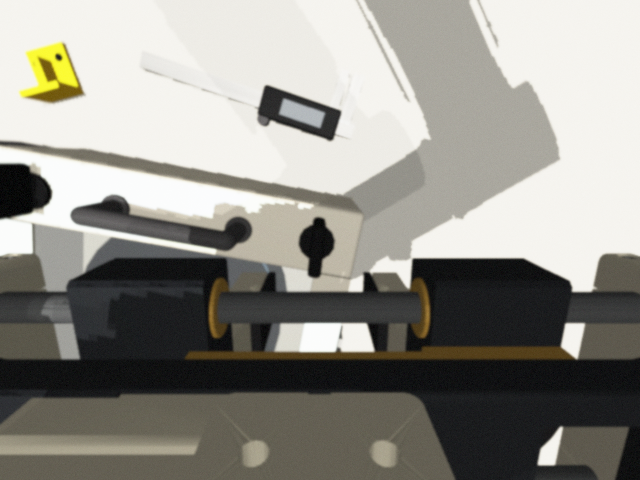

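The left latch is at (317,243), with its nose up at (319,220) and its tail at (315,275). The handle is at (160,228) and the right latch is cut off at the left edge. Next I'll get the wing angles from the pixels.

```bash
cat > h.py <<'E'
from station import arm
import cv2,numpy as np
def deproj(cam,uv,z,info=None):
    i=info or arm.camera_info(cam);K=np.array(i['K']);T=np.array(i['extrinsics'])
    d=T[:3,:3]@np.linalg.solve(K,np.r_[uv,1.0]);o=T[:3,3]
    return o+d*(z-o[2])/d[2]
def proj(cam,p):
    i=arm.camera_info(cam);K=np.array(i['K']);T=np.array(i['extrinsics'])
    c=K@(T[:3,:3].T@(np.array(p)-T[:3,3]));return c[:2]/c[2]
E
python3 - <<'E'
from h import *
a=deproj('wrist',(319.5,220),.158);b=deproj('wrist',(315,274),.152)
print(a,b,np.arctan2(*(b-a)[1::-1]))
w=cv2.imread('pics/w2.png');t=cv2.imread('pics/top.png')
for n,p in [('L',(.4635,.1955,.146)),('R',(.476,-.033,.146))]: print(n,proj('top',p),proj('wrist',p))
print(arm.camera_info('wrist')['extrinsics'])
c=cv2.resize(w[200:290,270:370],None,fx=4,fy=4,interpolation=2)
u=[int(x) for x in proj('top',(.4635,.1955,.146))];v=[int(x) for x in proj('top',(.476,-.033,.146))]
f=lambda p:cv2.resize(t[p[1]-18:p[1]+18,p[0]-20:p[0]+20],(400,360),interpolation=2)
cv2.imwrite('pics/c1.png',cv2.resize(np.hstack([c,f(u),f(v)]),(800,240)))
E
```

```text
[0.43873159 0.1908431  0.158     ] [0.47995571 0.19801771 0.152     ] 0.1723132936245348
L [271.44513622 300.13223664] [317.24529869 250.28836949]
R [387.83723309 292.70641487] [  2.78921548 189.91022425]
[[-2.48784052e-01  9.39519824e-01  2.35391155e-01  3.98444387e-01]
 [ 9.68558979e-01  2.41319549e-01  6.04845455e-02  1.80066555e-01]
 [ 2.19420720e-05  2.43037807e-01 -9.70016816e-01  3.85073898e-01]
 [ 0.00000000e+00  0.00000000e+00  0.00000000e+00  1.00000000e+00]]
```

View pics/c1.png

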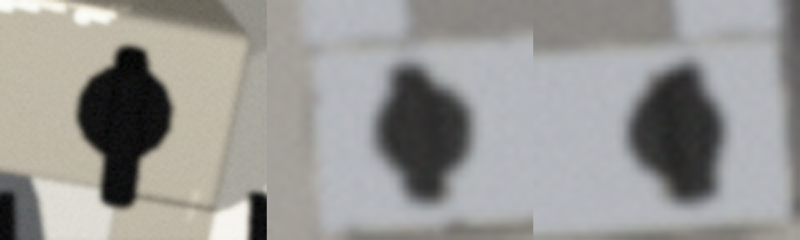

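Run:
```python
from h import *
print(deproj('wrist',(316.9,242),.122))
w=cv2.imread('pics/w2.png');g=cv2.cvtColor(w,6)
m=np.zeros_like(g);m[215:282,290:345]=g[215:282,290:345]<60
n,l,s,c=cv2.connectedComponentsWithStats(m);k=1+np.argmax(s[1:,4]);print(s[k],c[k])
ys,xs=np.where(l==k)
for y in range(216,282,3):
    q=xs[ys==y]
    if len(q):print(y,q.min(),q.max(),end='; ')
```

```text
[0.46329593 0.19503718 0.122     ]
[ 300  218   34   59 1176] [316.14540816 244.70153061]
219 315 322; 222 314 324; 225 312 324; 228 307 326; 231 304 329; 234 302 331; 237 301 332; 240 300 333; 243 300 332; 246 300 332; 249 302 331; 252 304 329; 255 307 326; 258 310 322; 261 310 320; 264 309 320; 267 309 320; 270 309 319; 273 309 319; 276 312 317;
```

Call:
{"name": "move_arm", "arguments": {
  "increments": [
    {"dx": 0, "dy": 0, "dz": 0, "twist": 0.07, "jaw": 0},
    {"dx": -0.0014, "dy": -0.0016, "dz": 0.025, "twist": 0, "jaw": 0},
    {"dx": 0, "dy": 0, "dz": 0.025, "twist": 0, "jaw": 0},
    {"dx": 0, "dy": 0, "dz": 0.025, "twist": 0, "jaw": 0},
    {"dx": 0, "dy": 0, "dz": 0.015, "twist": 0, "jaw": 0},
    {"dx": 0, "dy": 0, "dz": 0.0093, "twist": 0, "jaw": 0},
    {"dx": 0, "dy": 0, "dz": 0, "twist": 0, "jaw": 0},
    {"dx": 0, "dy": 0, "dz": 0, "twist": 0, "jaw": -1},
    {"dx": 0, "dy": 0, "dz": 0, "twist": 0, "jaw": -1},
    {"dx": 0, "dy": 0, "dz": 0, "twist": 0, "jaw": -1},
    {"dx": 0, "dy": 0, "dz": 0, "twist": 0, "jaw": -1},
    {"dx": 0, "dy": 0, "dz": 0, "twist": 0, "jaw": -1}
  ],
  "force": 20
}}

```text
t: 5.4
eef_pos: [0.464, 0.1956, 0.1936]
ee_rot: [3.141, 0.001, -2.964]
force: [-0.4, -0.4, -0.7]
width: 0.0158
gripper_force: 0.0
```

Call:
{"name": "move_arm", "arguments": {
  "increments": [
    {"dx": 0, "dy": 0, "dz": 0, "twist": 0, "jaw": -1},
    {"dx": 0, "dy": 0, "dz": 0, "twist": 0, "jaw": -1},
    {"dx": 0, "dy": 0, "dz": 0, "twist": 0, "jaw": -1}
  ]
}}

```text
t: 5.65
eef_pos: [0.464, 0.1951, 0.1932]
ee_rot: [-3.141, 0.0, -2.965]
force: [2.6, -3.9, 3.1]
width: 0.0097
gripper_force: 19.9
```

Call:
{"name": "move_arm", "arguments": {
  "increments": [
    {"dx": 0, "dy": 0, "dz": 0, "twist": -0.115, "jaw": -1},
    {"dx": 0, "dy": 0, "dz": 0, "twist": -0.115, "jaw": -1},
    {"dx": 0, "dy": 0, "dz": 0, "twist": -0.115, "jaw": -1},
    {"dx": 0, "dy": 0, "dz": 0, "twist": -0.115, "jaw": -1},
    {"dx": 0, "dy": 0, "dz": 0, "twist": -0.115, "jaw": -1},
    {"dx": 0, "dy": 0, "dz": 0, "twist": -0.115, "jaw": -1},
    {"dx": 0, "dy": 0, "dz": 0, "twist": -0.115, "jaw": -1},
    {"dx": 0, "dy": 0, "dz": 0, "twist": -0.115, "jaw": -1},
    {"dx": 0, "dy": 0, "dz": 0, "twist": -0.115, "jaw": -1},
    {"dx": 0, "dy": 0, "dz": 0, "twist": -0.115, "jaw": -1},
    {"dx": 0, "dy": 0, "dz": 0, "twist": -0.115, "jaw": -1},
    {"dx": 0, "dy": 0, "dz": 0, "twist": -0.1, "jaw": -1}
  ]
}}

```text
t: 6.65
eef_pos: [0.4644, 0.1949, 0.1933]
ee_rot: [-3.141, -0.001, -1.594]
force: [3.0, -5.5, 2.3]
width: 0.0098
gripper_force: 20.0
```

Call:
{"name": "move_arm", "arguments": {
  "increments": [
    {"dx": 0, "dy": 0, "dz": 0, "twist": 0, "jaw": 0},
    {"dx": 0, "dy": 0, "dz": 0, "twist": 0, "jaw": 0},
    {"dx": 0, "dy": 0, "dz": 0, "twist": 0, "jaw": 0},
    {"dx": 0, "dy": 0, "dz": -0.033, "twist": 0, "jaw": 0},
    {"dx": 0, "dy": 0, "dz": -0.033, "twist": 0, "jaw": 0},
    {"dx": 0, "dy": 0, "dz": -0.033, "twist": 0, "jaw": 0},
    {"dx": 0.038, "dy": -0.003, "dz": 0, "twist": 0, "jaw": 0},
    {"dx": 0.038, "dy": -0.003, "dz": 0, "twist": 0, "jaw": 0},
    {"dx": 0.038, "dy": -0.003, "dz": 0, "twist": 0, "jaw": 0},
    {"dx": 0.038, "dy": -0.003, "dz": 0, "twist": 0, "jaw": 0},
    {"dx": 0.038, "dy": -0.003, "dz": 0, "twist": 0, "jaw": 0},
    {"dx": 0.038, "dy": -0.002, "dz": 0, "twist": 0, "jaw": 0}
  ]
}}

```text
t: 7.65
eef_pos: [0.4738, -0.0344, 0.292]
ee_rot: [-3.141, 0.001, -1.601]
force: [1.3, 0.5, 0.2]
width: 0.0441
gripper_force: 0.0
```

Call:
{"name": "move_arm", "arguments": {
  "increments": [
    {"dx": 0, "dy": 0, "dz": 0, "twist": 0.122, "jaw": 0},
    {"dx": 0, "dy": 0, "dz": 0, "twist": 0.122, "jaw": 0},
    {"dx": 0, "dy": 0, "dz": 0, "twist": 0.122, "jaw": 0},
    {"dx": 0, "dy": 0, "dz": 0, "twist": 0.122, "jaw": 0},
    {"dx": 0, "dy": 0, "dz": 0, "twist": 0.122, "jaw": 0},
    {"dx": 0, "dy": 0, "dz": 0, "twist": 0.122, "jaw": 0},
    {"dx": 0, "dy": 0, "dz": 0, "twist": 0.122, "jaw": 0},
    {"dx": 0, "dy": 0, "dz": 0, "twist": 0.122, "jaw": 0},
    {"dx": 0, "dy": 0, "dz": 0, "twist": 0.122, "jaw": 0},
    {"dx": 0, "dy": 0, "dz": 0, "twist": 0.122, "jaw": 0},
    {"dx": 0, "dy": 0, "dz": 0, "twist": 0.122, "jaw": 0},
    {"dx": 0, "dy": 0, "dz": 0, "twist": 0.122, "jaw": 0}
  ]
}}

```text
t: 8.65
eef_pos: [0.474, -0.0328, 0.2917]
ee_rot: [3.141, -0.0, -3.072]
force: [1.0, 1.0, 0.6]
width: 0.0439
gripper_force: 0.0
```

Run:
```python
from h import *
s=arm.get_state();print(s['t'],np.round(s['eef_pos'],4),np.round(s['ee_rot'],4),s['width'],np.round(s['q'],3))
w=arm.grab_frame('wrist');cv2.imwrite('pics/w3.png',w)
for n in ['handle_grip','latch_left_grip','latch_right_grip']:
    print(n,[(np.round(x['position'],4).tolist(),round(x['score'],2)) for x in arm.pinpoint('wrist',n)[:2]])
u,v=map(int,proj('wrist',(.4763,-.0335,.14)));print(u,v)
g=cv2.cvtColor(w,6);m=np.zeros_like(g);m[v-38:v+36,u-35:u+35]=g[v-38:v+36,u-35:u+35]<60
n,l,st,c=cv2.connectedComponentsWithStats(m);k=1+np.argmax(st[1:,4]);print(st[k],c[k])
ys,xs=np.where(l==k)
for y in range(v-38,v+36,3):
    q=xs[ys==y]
    if len(q):print(y,q.min(),q.max(),end='; ')
```

```text
8.65 [ 0.474  -0.0328  0.2917] [ 3.1412e+00 -2.0000e-04 -3.0719e+00] 0.04391617959229012 [ 0.346  0.024 -0.412 -0.    -1.134 -1.847]
handle_grip [([0.4735, 0.079, 0.1507], 0.81), ([0.4816, -0.033, 0.142], 0.45)]
latch_left_grip []
latch_right_grip [([0.4802, -0.0289, 0.1449], 0.71), ([0.4615, 0.1926, 0.144], 0.17)]
318 249
[ 300  222   34   59 1177] [316.25233645 248.34664401]
223 311 320; 226 310 320; 229 309 322; 232 306 326; 235 303 329; 238 302 331; 241 300 332; 244 300 333; 247 300 333; 250 301 332; 253 302 331; 256 304 329; 259 308 325; 262 311 322; 265 311 322; 268 311 322; 271 311 322; 274 311 322; 277 312 322; 280 315 315;
```

View pics/w3.png

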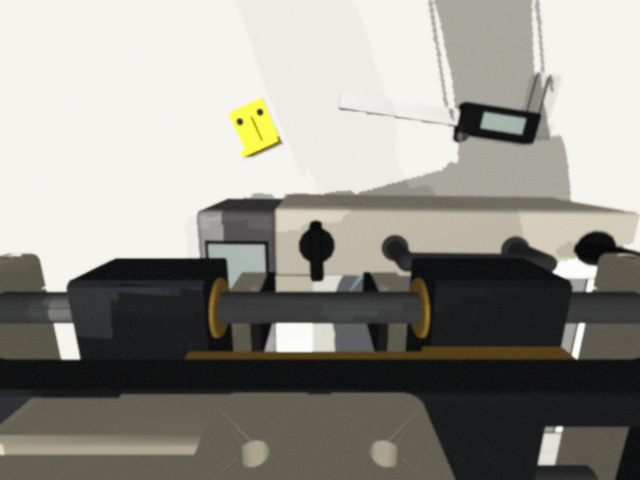

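The right latch is at (317,246), with its nose at (315,224) and its tail at (317,278). The left wing now lies sideways at (597,247), so it has turned. I'm descending on the right latch.

Call:
{"name": "move_arm", "arguments": {
  "increments": [
    {"dx": -0.004, "dy": -0.0015, "dz": 0.025, "twist": -0.023, "jaw": 0},
    {"dx": 0, "dy": 0, "dz": 0.025, "twist": 0, "jaw": 0},
    {"dx": 0, "dy": 0, "dz": 0.025, "twist": 0, "jaw": 0},
    {"dx": 0, "dy": 0, "dz": 0.015, "twist": 0, "jaw": 0},
    {"dx": 0, "dy": 0, "dz": 0.0087, "twist": 0, "jaw": -0.3},
    {"dx": 0, "dy": 0, "dz": 0, "twist": 0, "jaw": -1},
    {"dx": 0, "dy": 0, "dz": 0, "twist": 0, "jaw": -1},
    {"dx": 0, "dy": 0, "dz": 0, "twist": 0, "jaw": -1},
    {"dx": 0, "dy": 0, "dz": 0, "twist": 0, "jaw": -1},
    {"dx": 0, "dy": 0, "dz": 0, "twist": 0, "jaw": -1},
    {"dx": 0, "dy": 0, "dz": 0, "twist": 0, "jaw": -1},
    {"dx": 0, "dy": 0, "dz": 0, "twist": 0, "jaw": -1}
  ],
  "force": 20
}}

```text
t: 9.85
eef_pos: [0.4788, -0.0344, 0.194]
ee_rot: [-3.141, 0.002, -3.04]
force: [0.4, -1.8, 3.2]
width: 0.0099
gripper_force: 20.0
```

Call:
{"name": "move_arm", "arguments": {
  "increments": [
    {"dx": 0, "dy": 0, "dz": 0, "twist": -0.12, "jaw": -1},
    {"dx": 0, "dy": 0, "dz": 0, "twist": -0.12, "jaw": -1},
    {"dx": 0, "dy": 0, "dz": 0, "twist": -0.12, "jaw": -1},
    {"dx": 0, "dy": 0, "dz": 0, "twist": -0.12, "jaw": -1},
    {"dx": 0, "dy": 0, "dz": 0, "twist": -0.12, "jaw": -1},
    {"dx": 0, "dy": 0, "dz": 0, "twist": -0.12, "jaw": -1},
    {"dx": 0, "dy": 0, "dz": 0, "twist": -0.12, "jaw": -1},
    {"dx": 0, "dy": 0, "dz": 0, "twist": -0.12, "jaw": -1},
    {"dx": 0, "dy": 0, "dz": 0, "twist": -0.12, "jaw": -1},
    {"dx": 0, "dy": 0, "dz": 0, "twist": -0.12, "jaw": -1},
    {"dx": 0, "dy": 0, "dz": 0, "twist": -0.12, "jaw": -1},
    {"dx": 0, "dy": 0, "dz": 0, "twist": -0.12, "jaw": -1}
  ]
}}

```text
t: 10.85
eef_pos: [0.4786, -0.0343, 0.1939]
ee_rot: [-3.14, 0.0, -1.595]
force: [-0.2, -1.7, 3.7]
width: 0.0102
gripper_force: 20.0
```

Call:
{"name": "move_arm", "arguments": {
  "increments": [
    {"dx": 0, "dy": 0, "dz": 0, "twist": 0, "jaw": 0},
    {"dx": 0, "dy": 0, "dz": 0, "twist": 0, "jaw": 0},
    {"dx": 0, "dy": 0, "dz": 0, "twist": 0, "jaw": 0},
    {"dx": 0, "dy": 0, "dz": -0.033, "twist": 0, "jaw": 0.2},
    {"dx": 0, "dy": 0, "dz": -0.033, "twist": 0, "jaw": 0.2},
    {"dx": 0, "dy": 0, "dz": -0.033, "twist": 0, "jaw": 0.2},
    {"dx": -0.0287, "dy": 0.002, "dz": 0, "twist": 0, "jaw": 0.2},
    {"dx": -0.0287, "dy": 0.002, "dz": 0, "twist": 0, "jaw": 0.2},
    {"dx": -0.0287, "dy": 0.002, "dz": 0, "twist": 0, "jaw": 0.2},
    {"dx": -0.0287, "dy": 0.002, "dz": 0, "twist": 0, "jaw": 0.2},
    {"dx": 0, "dy": 0, "dz": 0, "twist": -0.086, "jaw": 0.2},
    {"dx": 0, "dy": 0, "dz": 0, "twist": 0, "jaw": 0.2}
  ]
}}

```text
t: 11.85
eef_pos: [0.4735, 0.0821, 0.292]
ee_rot: [3.141, 0.0, -1.511]
force: [-0.1, -0.1, -0.3]
width: 0.0526
gripper_force: 0.0
```

Run:
```python
from h import *
s=arm.get_state();print(s['t'],np.round(s['eef_pos'],4),np.round(s['ee_rot'],4),s['width'])
w=arm.grab_frame('wrist')
print([(n,np.round(x['position'],4).tolist(),round(x['score'],2)) for n in ['handle_grip'] for x in arm.pinpoint('wrist',n)[:2]])
t=arm.grab_frame('top')
print([(n,np.round(x['position'],4).tolist(),round(x['score'],2)) for n in ['handle_grip','lid_pin'] for x in arm.pinpoint('top',n)[:2]])
sd=arm.grab_frame('side')
print([(n,np.round(x['position'],4).tolist(),round(x['score'],2)) for n in ['handle_grip','lid_pin','middle_mark'] for x in arm.pinpoint('side',n)[:2]])
cv2.imwrite('pics/w4.png',cv2.resize(np.hstack([w,sd]),(800,300)))
```

```text
11.85 [0.4735 0.0821 0.292 ] [ 3.1412e+00  1.0000e-04 -1.5113e+00] 0.05262035555284686
[('handle_grip', [0.4703, 0.0793, 0.1534], 0.74)]
[('lid_pin', [0.5771, 0.2434, 0.1155], 0.89)]
[('handle_grip', [0.4751, 0.0794, 0.1576], 0.78), ('handle_grip', [0.4648, 0.1962, 0.1469], 0.19), ('lid_pin', [0.5804, 0.2458, 0.1104], 0.7), ('middle_mark', [0.5782, 0.2409, 0.1795], 0.88)]
```

View pics/w4.png

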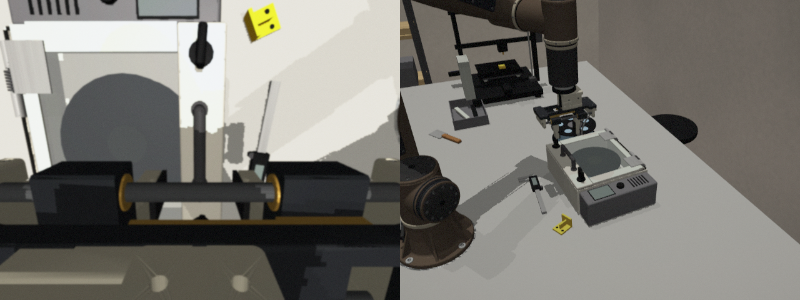

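The handle bar is centred between the fingers at column 200 of the left half, and the right wing at (201,45) lies along y, so it has turned too. I'm grasping the bar.

Call:
{"name": "move_arm", "arguments": {
  "increments": [
    {"dx": 0.0015, "dy": 0, "dz": 0.025, "twist": 0, "jaw": 0.2},
    {"dx": 0, "dy": 0, "dz": 0.025, "twist": 0, "jaw": 0.2},
    {"dx": 0, "dy": 0, "dz": 0.025, "twist": 0, "jaw": 0.2},
    {"dx": 0, "dy": 0, "dz": 0.0135, "twist": 0, "jaw": 0},
    {"dx": 0, "dy": 0, "dz": 0, "twist": 0, "jaw": -1},
    {"dx": 0, "dy": 0, "dz": 0, "twist": 0, "jaw": -1},
    {"dx": 0, "dy": 0, "dz": 0, "twist": 0, "jaw": -1},
    {"dx": 0, "dy": 0, "dz": 0, "twist": 0, "jaw": -1},
    {"dx": 0, "dy": 0, "dz": 0, "twist": 0, "jaw": -1},
    {"dx": 0, "dy": 0, "dz": 0, "twist": 0, "jaw": -1},
    {"dx": 0, "dy": 0, "dz": 0, "twist": 0, "jaw": -1},
    {"dx": 0, "dy": 0, "dz": 0, "twist": 0, "jaw": -1}
  ],
  "force": 40
}}

```text
t: 13.3
eef_pos: [0.4735, 0.0794, 0.2042]
ee_rot: [-3.141, 0.0, -1.515]
force: [-3.9, 1.8, 5.6]
width: 0.0129
gripper_force: 40.0
```

Run:
```python
import numpy as np
r=np.hypot(.231,.045);a0=np.arctan2(.045,.231)
s=np.linspace(0,1,25);th=.524*(s-np.sin(2*np.pi*s)/2/np.pi*.8)
x=-r*np.cos(a0+th);z=r*np.sin(a0+th)
for dx,dz,t in zip(np.diff(x),np.diff(z),th[1:]):print('dy',round(-dx,4),'dz',round(-dz,4),round(t,3))
```

```text
dy -0.0002 dz -0.0011 0.005
dy -0.0003 dz -0.0013 0.01
dy -0.0004 dz -0.0018 0.018
dy -0.0006 dz -0.0026 0.03
dy -0.0008 dz -0.0035 0.045
dy -0.0011 dz -0.0045 0.064
dy -0.0015 dz -0.0055 0.088
dy -0.002 dz -0.0064 0.117
dy -0.0024 dz -0.0072 0.149
dy -0.003 dz -0.0079 0.185
dy -0.0034 dz -0.0082 0.223
dy -0.0039 dz -0.0083 0.262
dy -0.0042 dz -0.0082 0.301
dy -0.0044 dz -0.0078 0.339
dy -0.0044 dz -0.0072 0.375
dy -0.0042 dz -0.0064 0.407
dy -0.0039 dz -0.0055 0.436
dy -0.0034 dz -0.0046 0.46
dy -0.0028 dz -0.0036 0.479
dy -0.0022 dz -0.0028 0.494
dy -0.0017 dz -0.002 0.506
dy -0.0012 dz -0.0014 0.514
dy -0.0009 dz -0.001 0.519
dy -0.0007 dz -0.0008 0.524
```

Call:
{"name": "move_arm", "arguments": {
  "increments": [
    {"dx": 0, "dy": -0.0002, "dz": -0.0011, "twist": 0, "jaw": -1},
    {"dx": 0, "dy": -0.0003, "dz": -0.0013, "twist": 0, "jaw": -1},
    {"dx": 0, "dy": -0.0004, "dz": -0.0018, "twist": 0, "jaw": -1},
    {"dx": 0, "dy": -0.0006, "dz": -0.0026, "twist": 0, "jaw": -1},
    {"dx": 0, "dy": -0.0008, "dz": -0.0035, "twist": 0, "jaw": -1},
    {"dx": 0, "dy": -0.0011, "dz": -0.0045, "twist": 0, "jaw": -1},
    {"dx": 0, "dy": -0.0015, "dz": -0.0055, "twist": 0, "jaw": -1},
    {"dx": 0, "dy": -0.002, "dz": -0.0064, "twist": 0, "jaw": -1}
  ]
}}

```text
t: 13.97
eef_pos: [0.4798, 0.0797, 0.2298]
ee_rot: [3.139, 0.0, -1.515]
force: [-3.7, 6.3, -9.6]
width: 0.0127
gripper_force: 40.0
```

Call:
{"name": "move_arm", "arguments": {
  "increments": [
    {"dx": 0, "dy": -0.0024, "dz": -0.0072, "twist": 0, "jaw": -1},
    {"dx": 0, "dy": -0.003, "dz": -0.0079, "twist": 0, "jaw": -1},
    {"dx": 0, "dy": -0.0034, "dz": -0.0082, "twist": 0, "jaw": -1},
    {"dx": 0, "dy": -0.0039, "dz": -0.0083, "twist": 0, "jaw": -1},
    {"dx": 0, "dy": -0.0042, "dz": -0.0082, "twist": 0, "jaw": -1},
    {"dx": 0, "dy": -0.0044, "dz": -0.0078, "twist": 0, "jaw": -1},
    {"dx": 0, "dy": -0.0044, "dz": -0.0072, "twist": 0, "jaw": -1},
    {"dx": 0, "dy": -0.0042, "dz": -0.0064, "twist": 0, "jaw": -1},
    {"dx": 0, "dy": -0.0039, "dz": -0.0055, "twist": 0, "jaw": -1},
    {"dx": 0, "dy": -0.0034, "dz": -0.0046, "twist": 0, "jaw": -1},
    {"dx": 0, "dy": -0.0028, "dz": -0.0036, "twist": 0, "jaw": -1},
    {"dx": 0, "dy": -0.0022, "dz": -0.0028, "twist": 0, "jaw": -1}
  ]
}}

```text
t: 14.97
eef_pos: [0.5189, 0.082, 0.307]
ee_rot: [3.132, 0.0, -1.515]
force: [-18.3, 8.8, 1.1]
width: 0.0127
gripper_force: 40.0
```

Call:
{"name": "move_arm", "arguments": {
  "increments": [
    {"dx": 0, "dy": -0.0017, "dz": -0.002, "twist": 0, "jaw": -1},
    {"dx": 0, "dy": -0.0012, "dz": -0.0014, "twist": 0, "jaw": -1},
    {"dx": 0, "dy": -0.0009, "dz": -0.001, "twist": 0, "jaw": -1},
    {"dx": 0, "dy": -0.0007, "dz": -0.0008, "twist": 0, "jaw": -1},
    {"dx": 0, "dy": 0, "dz": 0, "twist": 0, "jaw": -1},
    {"dx": 0, "dy": 0, "dz": 0, "twist": 0, "jaw": -1},
    {"dx": 0, "dy": 0, "dz": 0, "twist": 0, "jaw": -1},
    {"dx": 0, "dy": 0, "dz": 0, "twist": 0, "jaw": -1}
  ]
}}

```text
t: 15.63
eef_pos: [0.523, 0.0822, 0.3123]
ee_rot: [3.132, 0.0, -1.515]
force: [-21.4, 8.4, 4.5]
width: 0.0128
gripper_force: 40.0
```

Run:
```python
from h import *
s=arm.get_state();print(s['t'],np.round(s['eef_pos'],4),np.round(s['ee_rot'],4),s['width'],np.round(s['force'],1))
hz=.112
yaw=.062;o=np.array([.4714,.0804])+.105*np.array([np.cos(yaw),np.sin(yaw)]);print('origin',o)
hx=lambda p:(np.array(p[:2])-o)@[np.cos(yaw),np.sin(yaw)]-.128
for c in ['top','side']:
    im=arm.grab_frame(c)
    if c=='side': sd=im
    for n in ['handle_grip','lid_pin','middle_mark','latch_left_grip','latch_right_grip','spool','caliper','bracket']:
        for x in arm.pinpoint(c,n)[:1]:
            p=x['position'];print(c,n,np.round(p,4).tolist(),round(x['score'],2),'ang',round(np.arctan2(p[2]-hz,-hx(p)),3))
g=s['eef_pos'];print('lid from grip',np.arctan2(g[2]-.047-hz,-hx(g))-.1924)
u,v=map(int,proj('side',(.55,.13,.16)));print(u,v)
cv2.imwrite('pics/s5.png',cv2.resize(sd[max(0,v-110):v+110,max(0,u-145):u+145],(800,600),interpolation=2))
```

```text
15.6333 [0.523  0.0822 0.3123] [ 3.1322e+00  3.0000e-04 -1.5152e+00] 0.012803762565354829 [-21.4   8.4   4.5]
origin [0.57619825 0.08690583]
top latch_right_grip [0.5233, -0.029, 0.2497] 0.61 ang 0.632
top spool [0.6155, 0.4239, 0.0018] 0.81 ang -1.019
top caliper [0.3569, 0.0924, 0.0005] 0.9 ang -0.311
top bracket [0.384, -0.1099, 0.0006] 0.74 ang -0.324
side handle_grip [0.5219, 0.0813, 0.2642] 0.71 ang 0.695
side lid_pin [0.5977, 0.2468, 0.1625] 0.67 ang 0.482
side middle_mark [0.5806, 0.2397, 0.1769] 0.72 ang 0.517
side latch_left_grip [0.5081, 0.1984, 0.2539] 0.48 ang 0.644
side latch_right_grip [0.5216, -0.0326, 0.2502] 0.82 ang 0.629
side spool [0.6174, 0.4277, -0.0032] 0.92 ang -1.052
side caliper [0.3531, 0.0951, -0.0005] 0.96 ang -0.311
side bracket [0.3838, -0.1089, 0.0018] 0.8 ang -0.32
lid from grip 0.5091613295105901
292 225
```

View pics/s5.png

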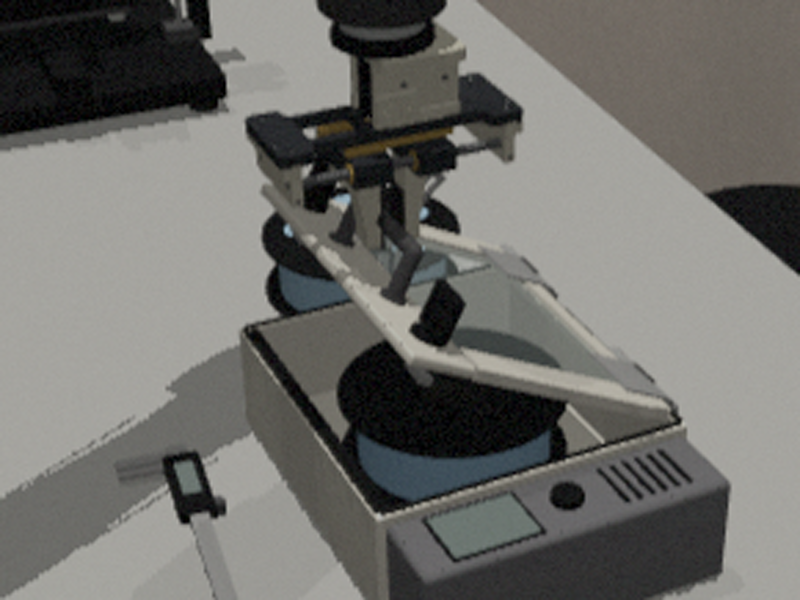

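The lid is up at about 0.50 rad with both fingers on the bar, and both wings are turned (right one at (438,310) in the crop). The bystanders haven't moved. I'm trimming up a little, which also eases the radial push.

Call:
{"name": "move_arm", "arguments": {
  "increments": [
    {"dx": 0, "dy": 0, "dz": -0.002, "twist": 0, "jaw": -1},
    {"dx": 0, "dy": 0, "dz": -0.002, "twist": 0, "jaw": -1},
    {"dx": 0, "dy": 0, "dz": -0.001, "twist": 0, "jaw": -1},
    {"dx": 0, "dy": 0, "dz": 0, "twist": 0, "jaw": -1},
    {"dx": 0, "dy": 0, "dz": 0, "twist": 0, "jaw": -1},
    {"dx": 0, "dy": 0, "dz": 0, "twist": 0, "jaw": -1},
    {"dx": 0, "dy": 0, "dz": 0, "twist": 0, "jaw": -1},
    {"dx": 0, "dy": 0, "dz": 0, "twist": 0, "jaw": -1},
    {"dx": 0, "dy": 0, "dz": 0, "twist": 0, "jaw": -1},
    {"dx": 0, "dy": 0, "dz": 0, "twist": 0, "jaw": -1},
    {"dx": 0, "dy": 0, "dz": 0, "twist": 0, "jaw": -1}
  ]
}}

```text
t: 17.45
eef_pos: [0.5264, 0.0825, 0.3171]
ee_rot: [3.139, 0.0, -1.515]
force: [-2.4, 6.2, -9.8]
width: 0.0129
gripper_force: 40.0
```

Run:
```python
from h import *
s=arm.get_state();g=s['eef_pos']
print(s['t'],np.round(g,4),s['width'],np.round(s['force'],1),s['gripper_force'])
hz=.112;yaw=.062;o=np.array([.5762,.0869])
hx=lambda p:(np.array(p[:2])-o)@[np.cos(yaw),np.sin(yaw)]-.128
a=lambda p,z=0:np.arctan2(p[2]-z-hz,-hx(p))
print('grip',a(g,.047)-.1924)
for c in ['side','top','side']:
    arm.grab_frame(c)
    for n,b in [('handle_grip',.1924),('lid_pin',0),('latch_right_grip',.143),('latch_left_grip',.143)]:
        for x in arm.pinpoint(c,n)[:1]:print(c,n,round(a(x['position'])-b,3),round(x['score'],2))
```

```text
17.45 [0.5264 0.0825 0.3171] 0.012890660717896326 [-2.4  6.2 -9.8] 39.96605336666107
grip 0.533951568503414
side handle_grip 0.527 0.6
side lid_pin 0.523 0.89
side latch_right_grip 0.505 0.6
side latch_left_grip 0.515 0.51
top latch_right_grip 0.508 0.93
side handle_grip 0.524 0.84
side lid_pin 0.506 0.6
side latch_right_grip 0.521 0.92
side latch_left_grip 0.511 0.45
```

The lid now reads about 0.52 rad, forces are low and the grip is firm, so I'm handing in.

```bash
python3 -c "
from station import arm
print(arm.job_done())"
```

```text
the job is handed in; nothing more can be done
None
```

I turned both latches a quarter turn and lifted the lid to the middle mark (about 0.52 rad measured). I handed the job in at about 17.5 s with the gripper still holding the handle at 40 N; the bystanders hadn't moved when last measured, just before a final 5 mm lift, and the result of the judging was not shown.

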